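# Hang the utensil pocket on its cleat

## Robot

A 7-joint arm with a two-finger parallel gripper is mounted at the origin on the work surface; the furniture and walls round the work are solid. World frame = base frame: x ahead of the robot, y to its left, z up, the work surface at z = 0. Lengths are in m, angles in rad, forces in N, time in s.
With the tool pointing down it reaches from about 0.425 to 0.825 m from the base axis. Payload 3.6 kg.
Tool frame: the origin (TCP) lies where the fingers leave the gripper's body, on its centre line; the fingertips stand 73 mm ahead of it and the grasp point (between the pads) lies 54 mm ahead of it; x points along the fingers, y is the direction in which the jaws open and shut, and the axes are right-handed (so a half turn about x gives the same grasp; the last joint's range is limited). The gripper opens to 85 mm and grips with 20 to 120 N. Pads are 22 mm wide; open, the fingers measure 114 mm over their backs; the gripper's body (76 mm by 85 mm) begins 54 mm behind the grasp point. The pads swing forward as they close: fully open they stand 13 mm farther back than shut.
Start: joints at [-0.026, 0.615, -0.013, 1.423, 0.008, 1.103, -0.04], TCP at [0.65, 0, 0.304] pointing down, gripper open.
Joint ranges: [-3.12, 3.12], [-0.3, 2.06], [-1.34, 1.32], [0.26, 2.42], [-1.36, 4.5], [0.01, 1.98], [-2.84, 2.84]. Speed limits (rad/s): [2.79, 2.79, 3.14, 3.14, 3.14, 3.14, 3.14].

## Interface

Orientations are given as a unit quaternion [x, y, z, w].
In Python, from station import arm, snapshot, camera_info, ticket gives the robot as it stands. Calls block until the motion is done:
- arm.movep(position, orientation): joint-space move of the TCP to a pose.
- arm.line_to(position, velocity=0.15, ori=None): straight line of the TCP; ori=None keeps the orientation; velocity is the mean speed in m/s.
- arm.move_j(angles): joint-space move.
- arm.move_gripper(opening, effort=None): opening from 0.0 (shut) to 1.0 (fully open); effort is the grip in N (None keeps the last); returns when the fingers have stopped.
- arm.pause(seconds).
- arm.ik(position, orientation): joint angles nearest the present ones, or None.
- snapshot(name): name is "scene" or "side" or "wrist"; returns the picture (480x640x3 uint8, blue, green, red); there is no depth.
- camera_info(name): a dict with "fx", "fy", "cx", "cy" (pixels), "R" (3x3) and "t" (3): a world point X has camera coordinates R X + t; the wrist camera has in their place "T_tool_cam" (4x4, takes a point from camera to tool coordinates, whose origin is the TCP and whose axes are the tool frame's). Camera axes: x right, y down, z forward; pixel columns grow to the right and rows downward; lengths in m; the calibration is good to about 2 mm. A picture is of the moment at which its call begins: read the wrist's pose just before it. camera_info takes no time and is no camera call.
A pose or a line that the arm cannot do raises arm.MotionError and nothing moves.
- ticket.finish_job(): hands the job in, once; it reports no verdict.
Readings, each from a call of its own:
- arm.read_time(): time.
- arm.read_joint_positions(): joint angles.
- arm.read_dq(): joint speeds.
- arm.read_effort(): joint torques, N m.
- arm.read_tool_pos(): TCP position.
- arm.read_eef_rot(): TCP orientation.
- arm.read_ft_force(): force on the tool from outside, world axes, zero at the start.
- arm.read_wrist_torque(): the same for the moment, N m.
- arm.read_opening(): opening from 0.0 (shut) to 1.0 (fully open).
Only numpy, scipy, OpenCV 4.12 (cv2) and the standard library are available. Lean on these libraries where they do the work, as an engineer would, in place of code of your own. Each camera call takes 0.05 s, during which the arm holds its last target.

## Task

Take the grey utensil pocket away from the drawer unit that its front is pushed against, and stand it upright and let go on the free worktop, so that its front tab can be reached. Then take it again, tip its top about 20 degrees towards the white panel, drop the sloping strip on its back well down behind the panel's cleat while its foot is still swung out, and let it down to hang upright and fully home near the cleat's middle, its back resting on the grey spacer bar. Let go of it, and leave the other loose things where they are.

Things in the scene. Friction and masses are not known exactly. Their poses are not given: they have to be found in the camera images.
- pocket: loose grey plastic utensil pocket, open on top, 0.2 to 0.36 kg. Origin: centre of its underside; x to its back, y along its width, z up. 80 mm deep, 130 mm wide. Side walls 4 mm thick, front wall 6 mm (x -40 to -34), all 75 mm high; between front and back wall 68 mm. Starts upright on the worktop, its front 5 to 14 mm from the drawer unit's -y side: no finger fits in front of it there
- front_tab (a point): middle of the top edge of the pocket's front tab, at (-37, 0, 135) mm in its frame. The tab is 6 mm thick in x, 74 mm wide, continues the front wall up from 75 to 135 mm, and can be pinched from above across its thickness
- back_edge (a point): middle of the top edge of the pocket's back wall, at (37, 0, 135) mm in its frame. The wall is 6 mm thick in x, the full 130 mm wide, rises from the worktop to 135 mm, and can be pinched from above; above z = 98 mm it is clear on both sides
- strip_edge (a point): middle of the free lower edge of the pocket's strip, at (73, 0, 54.5) mm in its frame, same axes. The aluminium strip is 110 mm wide and 5 mm thick, leaves the back wall at z = 95 mm and slopes down and backwards, 40 degrees from the wall, to this edge
- heel (a point): middle of the pocket's lower rear edge, at (40, 0, 0) mm in the pocket's frame; same axes
- cleat_stand: fixed upright white panel 300 mm wide, 250 mm high, 14 mm thick. Origin: on its front face, mid-width, at worktop height; x into the panel (away from the free side), y along it, z up. Its front carries the cleat and below it a spacer bar. Hung fully home, the pocket's frame is parallel to this frame, its origin at x = -74, z = 75 mm, y within 60 mm of the middle, its strip's edge at the panel
- cleat_lip (a point): middle of the cleat's lip, at (-27, 0, 155.7) mm in the stand's frame, same axes. The cleat is an aluminium strip 220 mm wide, 5 mm thick, 40 degrees from the panel: its upper face rises from the panel at z = 123.5 mm towards the free side up to this lip. The gap between lip and panel is open from above and takes the pocket's strip
- spacer (a point): middle of the front face of the grey spacer bar under the cleat, at (-34, 0, 85) mm in the stand's frame; the bar is 240 mm wide, z from 74 to 96 mm; the hung pocket's back wall rests on it
- drawer_unit: fixed two-drawer organiser, 178 x 190 x 135 mm (x, y, z), origin under its centre; the pocket starts on its -y side with its front facing that side. The worktop between the pocket's start and the panel's near end, about 0.5 m ahead of the robot and 0.09 m left of its middle, is free for standing the pocket
- timer: loose round kitchen timer, 64 mm across, 36 mm high, origin under its centre; a bystander
- steel_cup: loose steel tumbler, 70 mm across, 120 mm high, origin under its centre; a bystander
- food_thermometer: loose cream hand thermometer, 165 x 52 x 22 mm, origin under its centre; a bystander
- spice_jar: loose spice jar, 47 mm across, 98 mm high, origin under its centre; a bystander
- roll: loose roll of tape lying flat, 96 mm across, 48 mm high, origin under its centre; a bystander
Things that resemble listed ones, but are neither listed nor needed, are in the scene too. Several things look just like the pocket: the one meant starts farthest from the robot's base.

How it is judged:
By the outcome, as a careful person would: the job done as asked, in the order asked, and still so for the second after the job is handed in, with the robot touching nothing.
It also fails if it takes over 64 s, if anything falls off the work surface, if the arm or the gripper's body presses on something with over 40 N, if the wrist force passes 120 N, or if a joint passes its speed limit or range.

## Working session

There is one attempt and no reset: what is moved stays moved. The work goes in short steps, each a Python script; the robot and the scene stay as the last script left them, time stands still between calls to the robot, and variables do not carry over. Pictures are saved under pics/ and viewed, and the job is handed in when it is done.

```bash
mkdir -p pics; ls
python3 - <<'E'
from station import arm, snapshot, camera_info
import cv2, numpy as np
np.set_printoptions(precision=4,suppress=True)
for n in ("scene","side","wrist"):
    cv2.imwrite(f"pics/{n}0.png",snapshot(n)); print(n,camera_info(n))
print(arm.read_time(),arm.read_tool_pos(),arm.read_eef_rot())
E
```

```text
pics
scene {'fx': 494.5222318617559, 'fy': 494.5222318617559, 'cx': 322.25342219495445, 'cy': 246.62643216474547, 'R': array([[ 0.7324, -0.6809, -0.0023],
       [-0.4778, -0.5116, -0.7141],
       [ 0.485 ,  0.5241, -0.7   ]]), 't': array([-0.3428,  0.3444,  0.9288])}
side {'fx': 608.9984542490947, 'fy': 608.9984542490947, 'cx': 320.4193627637395, 'cy': 241.20349291031727, 'R': array([[-0.8058, -0.5918,  0.0225],
       [-0.3929,  0.5059, -0.7679],
       [ 0.443 , -0.6276, -0.6402]]), 't': array([0.4559, 0.2743, 1.232 ])}
wrist {'fx': 336.67724889550607, 'fy': 336.67724889550607, 'cx': 318.17907737063194, 'cy': 240.81035653191532, 'T_tool_cam': array([[ 0.0011, -0.2817,  0.9595, -0.0711],
       [ 1.    ,  0.0007, -0.001 ,  0.0008],
       [-0.0004,  0.9595,  0.2817, -0.0714],
       [ 0.    ,  0.    ,  0.    ,  1.    ]])}
0.15 [0.6496 0.     0.303 ] [ 0.4995  0.5005 -0.5005  0.4995]
```

View pics/scene0.png

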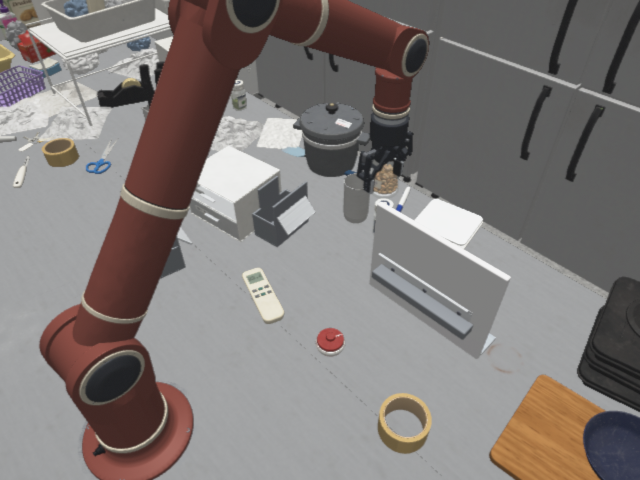

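View pics/side0.png

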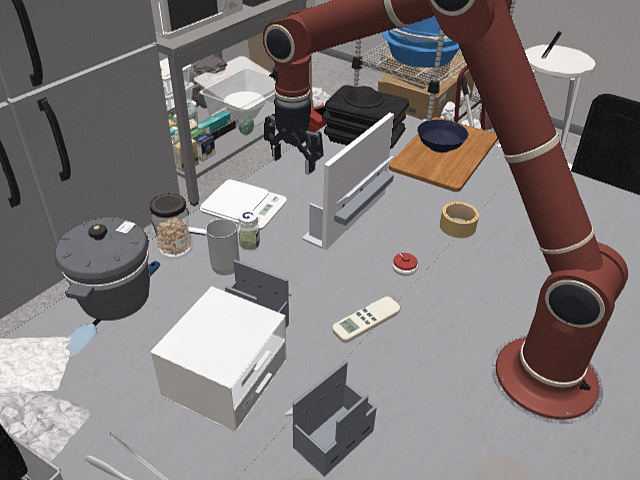

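View pics/wrist0.png

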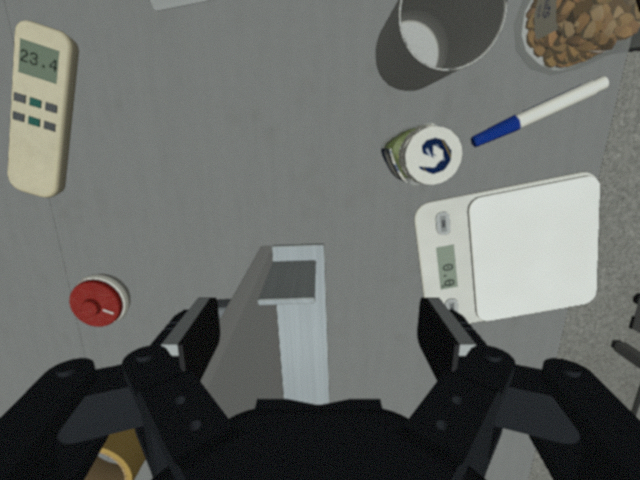

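```bash
cat > h.py <<'E'
import numpy as np, cv2
from station import arm, snapshot, camera_info
from scipy.spatial.transform import Rotation as Rn
np.set_printoptions(precision=4,suppress=True)
def ray(n,uv,pose=None):
    c=camera_info(n); d=np.array([(uv[0]-c['cx'])/c['fx'],(uv[1]-c['cy'])/c['fy'],1.])
    if n=='wrist':
        T=c['T_tool_cam']; p,q=pose; R=Rn.from_quat(q).as_matrix()
        return p+R@T[:3,3], R@T[:3,:3]@d
    return -c['R'].T@c['t'], c['R'].T@d
def onz(n,uv,z,pose=None):
    o,d=ray(n,uv,pose); return o+d*(z-o[2])/d[2]
def tri(obs):
    A=np.zeros((3,3));b=np.zeros(3);L=[]
    for o in obs:
        p,d=ray(*o); d=d/np.linalg.norm(d); P=np.eye(3)-np.outer(d,d); A+=P;b+=P@p;L.append((P,p))
    x=np.linalg.solve(A,b); return x,[np.linalg.norm(P@(x-p)) for P,p in L]
def proj(n,X,pose=None):
    c=camera_info(n)
    if n=='wrist':
        T=c['T_tool_cam'];p,q=pose;R=Rn.from_quat(q).as_matrix()
        Y=T[:3,:3].T@(R.T@(np.array(X)-p)-T[:3,3])
    else: Y=c['R']@np.array(X)+c['t']
    return np.array([c['fx']*Y[0]/Y[2]+c['cx'],c['fy']*Y[1]/Y[2]+c['cy']])
def crop(src,dst,u0,v0,w,h,s):
    im=cv2.imread(src)if isinstance(src,str) else src
    cv2.imwrite(dst,cv2.resize(im[v0:v0+h,u0:u0+w],None,fx=s,fy=s,interpolation=cv2.INTER_CUBIC))
E
python3 - <<'E'
from h import *
for n in('scene','side'): print(n,ray(n,(320,240)))
crop('pics/scene0.png','pics/sc_a.png',170,130,160,120,5)
crop('pics/scene0.png','pics/sc_b.png',350,190,160,170,3.5)
crop('pics/side0.png','pics/sd_a.png',140,240,180,180,3.3)
crop('pics/side0.png','pics/sd_b.png',290,100,140,160,3.7)
E
```

```text
scene (array([-0.0349, -0.5439,  0.8953]), array([ 0.4881,  0.5341, -0.6905]))
side (array([-0.0707,  0.9043,  0.9891]), array([ 0.4444, -0.6282, -0.6387]))
```

View pics/sc_a.png

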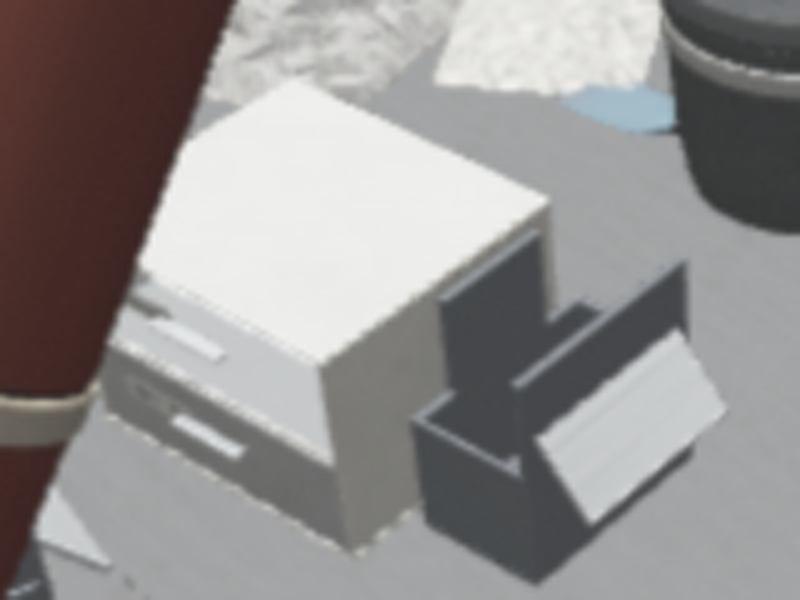

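View pics/sc_b.png

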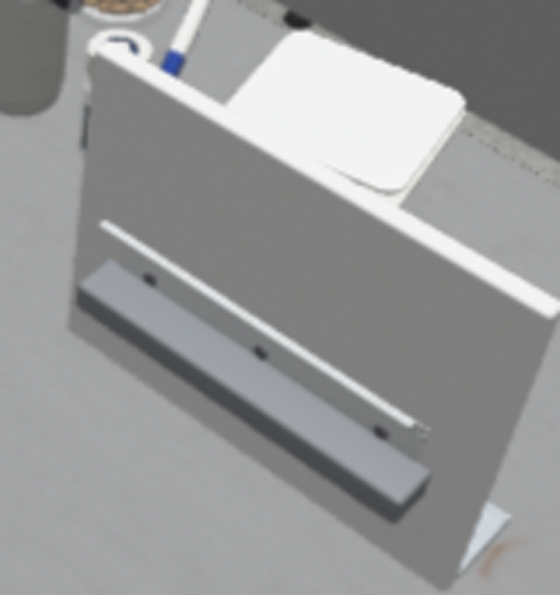

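View pics/sd_a.png

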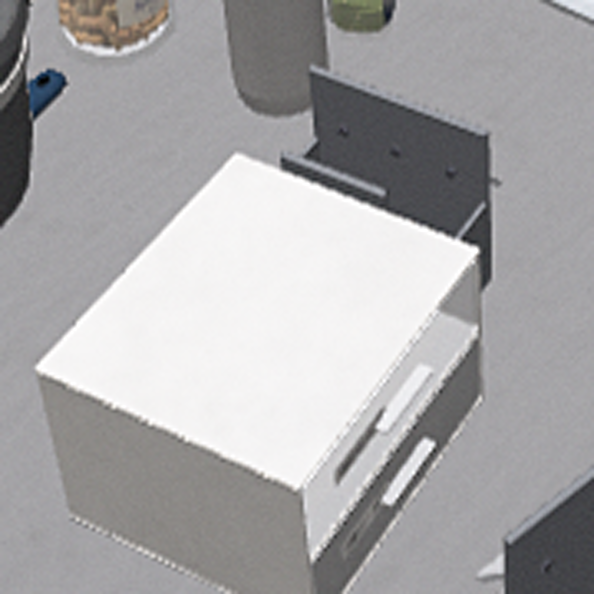

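View pics/sd_b.png

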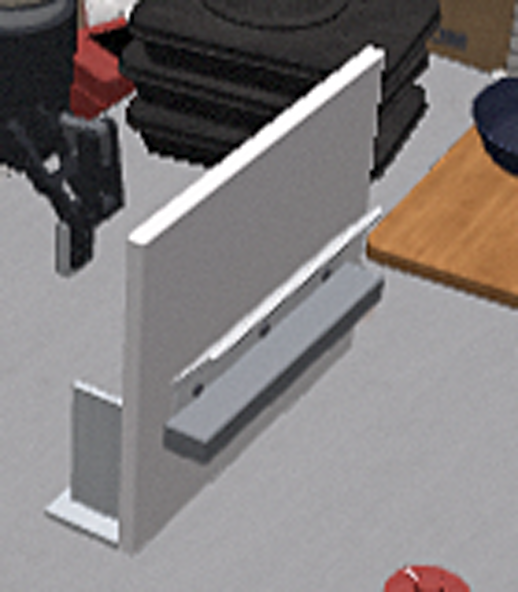

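Run:
```python
from h import *
f=lambda u,v,s,a,b:(u/s+a-.5+.5/s,v/s+b-.5+.5/s)
A=lambda u,v:('scene',f(u,v,5,170,130)); B=lambda u,v:('scene',f(u,v,3.5,350,190))
C=lambda u,v:('side',f(u,v,3.3,140,240)); D=lambda u,v:('side',f(u,v,3.7,290,100))
pts={'back_farx':(A(687,262),C(312,68)),'back_nearx':(A(515,383),C(490,133)),
'top_L':(B(98,58),D(145,240)),'top_R':(B(548,315),D(383,53)),'lip_L':(B(103,223),D(177,380)),'lip_R':(B(412,425),D(380,210)),
'dr_c1':(A(550,203),C(240,155)),'dr_c2':(A(322,365),C(480,250))}
for k,v in pts.items(): print(k,*tri(v))
for k,p,z in(('baseL',B(70,328),0),('baseR',B(445,588),0),('dr_base',A(358,555),0),('pk_base',A(536,585),0)): print(k,onz(*p,z))
for k in ('back_farx','back_nearx'):
  for o in pts[k]: print(k,onz(*o,.135))
```

```text
back_farx [0.6273 0.2269 0.132 ] [np.float64(0.0013096000359296115), np.float64(0.00130960003592973)]
back_nearx [0.4987 0.2071 0.1359] [np.float64(0.00010878271521701173), np.float64(0.00010878271521697769)]
top_L [ 0.582  -0.0478  0.2473] [np.float64(0.00360988460032446), np.float64(0.003609884600324545)]
top_R [ 0.5921 -0.3397  0.2501] [np.float64(0.0011669649791133296), np.float64(0.0011669649791134114)]
lip_L [ 0.571  -0.0728  0.1346] [np.float64(0.002378971198505961), np.float64(0.002378971198505789)]
lip_R [ 0.5616 -0.3032  0.1543] [np.float64(0.0009150826560831508), np.float64(0.0009150826560830065)]
dr_c1 [0.6076 0.3128 0.1329] [np.float64(0.0009823578268100205), np.float64(0.00098235782680996)]
dr_c2 [0.4425 0.2854 0.1328] [np.float64(0.0013469302151056628), np.float64(0.001346930215105447)]
baseL [ 0.5828 -0.0437  0.    ]
baseR [ 0.5959 -0.3396  0.    ]
dr_base [0.4456 0.2879 0.    ]
pk_base [ 0.4996  0.2067 -0.    ]
back_farx [0.623 0.223 0.135]
back_farx [0.6266 0.2286 0.135 ]
back_nearx [0.4992 0.2079 0.135 ]
back_nearx [0.4994 0.2063 0.135 ]
```

Run:
```python
from h import *
f=lambda u,v,s,a,b:(u/s+a-.5+.5/s,v/s+b-.5+.5/s)
B=lambda u,v:('scene',f(u,v,3.5,350,190))
D=lambda u,v:('side',f(u,v,3.7,290,100))
for k,p,z in(('topL',B(98,58),.25),('topR',B(548,315),.25),('topL s',D(145,240),.25),('topR s',D(383,53),.25),
 ('lipL',B(103,223),.1557),('lipR',B(412,425),.1557),('lipL s',D(177,380),.1557),('lipR s',D(380,210),.1557),
 ('baseL',B(70,328),0),('baseR',B(445,588),0),('baseL s',D(132,550),0),
 ('spL',B(80,290),.096),('spR',B(402,503),.096),('spLs',D(207,442),.096),('spRs',D(383,283),.096)): print(k,onz(*p,z))
for k,p,z in (('thermo a',(248,272),0.02),('thermo b',(278,317),0.02),('timer',(330,345),.03),('cup',(356,212),.03),('jar',(385,215),.05)):print(k,onz('scene',p,z))
print('thermo side',onz('side',(340,335),0.01),onz('side',(395,303),0.01),'cup',onz('side',(224,270),0),'timer',onz('side',(405,265),.02),'jar',onz('side',(250,245),0))
print('other pocket',onz('side',(330,470),0))
```

```text
topL [ 0.5744 -0.0517  0.25  ]
topR [ 0.5906 -0.3399  0.25  ]
topL s [ 0.5844 -0.0476  0.25  ]
topR s [ 0.5938 -0.3414  0.25  ]
lipL [ 0.5513 -0.0867  0.1557]
lipR [ 0.5593 -0.3039  0.1557]
lipL s [ 0.5581 -0.0504  0.1557]
lipR s [ 0.5617 -0.302   0.1557]
baseL [ 0.5828 -0.0437  0.    ]
baseR [ 0.5959 -0.3396  0.    ]
baseL s [ 0.5878 -0.0506 -0.    ]
spL [ 0.5443 -0.08    0.096 ]
spR [ 0.5573 -0.3131  0.096 ]
spLs [ 0.5487 -0.0751  0.096 ]
spRs [ 0.5545 -0.3055  0.096 ]
thermo a [0.3818 0.1694 0.02  ]
thermo b [0.349  0.0155 0.02  ]
timer [ 0.3776 -0.1209  0.03  ]
cup [0.7217 0.1394 0.03  ]
jar [0.7509 0.0635 0.05  ]
thermo side [0.3901 0.1694 0.01  ] [0.3461 0.0163 0.01  ] cup [ 0.7322  0.1625 -0.    ] timer [ 0.3881 -0.0982  0.02  ] jar [ 0.7446  0.055  -0.    ]
other pocket [0.2305 0.4282 0.    ]
```

```bash
cat >> h.py <<'E'
def fr(yaw,tilt,p):   # pocket pose: yaw about z then tilt about own y (deg)
    return Rn.from_euler('ZY',[yaw,tilt],degrees=True).as_matrix(), np.array(p,float)
def tool(R,p,gx,gz,flip,gy=0.,dx=.054):
    """TCP pose for grasp point at pocket (gx,gy,gz)"""
    x=-R[:,2]; y=flip*R[:,0]; M=np.column_stack([x,y,np.cross(x,y)])
    g=p+R@np.array([gx,gy,gz]); return g-dx*x, Rn.from_matrix(M).as_quat()
S=np.array([.586,-.193,0.]); SY=2.3
def hang(ex,ez,tilt,ey=0.,S=S,SY=SY): # pocket pose with strip edge at stand (ex,ey,ez)
    R0=Rn.from_euler('Z',SY,degrees=True).as_matrix()
    R,_=fr(SY,tilt,[0,0,0]); E=S+R0@np.array([ex,ey,ez])
    return R,E-R@np.array([.073,0,.0545])
E
python3 - <<'E'
from h import *
def t(n,R,p,gx,gz):
    for fl in(1,-1):
        P,q=tool(R,p,gx,gz,fl); print(n,fl,P,arm.ik(P,q))
t('grab',*fr(-81.5,0,[.556,.2556,0]),.037,.120)
t('grabup',*fr(-81.5,0,[.556,.2556,.08]),.037,.120)
t('place',*fr(2.3,0,[.505,.09,0]),.037,.120)
t('placeup',*fr(2.3,0,[.505,.09,.07]),.037,.120)
t('tab',*fr(2.3,0,[.505,.09,0]),-.037,.11)
t('tabup',*fr(2.3,0,[.505,.09,.13]),-.037,.11)
for ex,ez,ti in((-.008,.2,20),(-.007,.14,20),(-.003,.132,10),(-.001,.1295,0)):
  t('hang',*hang(ex,ez,ti),-.037,.11)
E
```

```text
grab 1 [0.5615 0.219  0.174 ] [-0.6017  0.7089  0.32    1.7134 -0.2993  0.7677 -1.5591]
grab -1 [0.5615 0.219  0.174 ] [-0.159   0.7217 -0.4135  1.6981  0.3783  0.8018  0.9723]
grabup 1 [0.5615 0.219  0.254 ] [-0.6193  0.6105  0.347   1.6388 -0.2446  0.9354 -1.6066]
grabup -1 [0.5615 0.219  0.254 ] [-0.1322  0.6274 -0.4567  1.6219  0.3198  0.9672  1.0226]
place 1 [0.542  0.0915 0.174 ] [-0.1901  0.6246 -0.026   1.859   0.0249  0.6583 -0.1907]
place -1 [0.542  0.0915 0.174 ] [-0.6597  0.7413  0.7443  1.8737 -0.6886  0.8036 -2.6455]
placeup 1 [0.542  0.0915 0.244 ] [-0.1869  0.5275 -0.0304  1.7929  0.0209  0.8215 -0.1872]
placeup -1 [0.542  0.0915 0.244 ] [-0.7008  0.6473  0.805   1.8088 -0.571   0.9344 -2.7451]
tab 1 [0.468  0.0885 0.164 ] [-0.2151  0.5612 -0.0257  2.0658  0.0278  0.5149 -0.2209]
tab -1 [0.468  0.0885 0.164 ] [-0.6933  0.6649  0.709   2.0799 -0.7191  0.6559 -2.5944]
tabup 1 [0.468  0.0885 0.294 ] [-0.2029  0.3608 -0.0407  1.9214  0.019   0.8598 -0.2132]
tabup -1 [0.468  0.0885 0.294 ] [ 0.5073  0.5888 -1.1469  1.9022  0.618   1.0626  2.2824]
hang 1 [ 0.5121 -0.196   0.3405] [0.2715 0.5513 0.0138 1.4777 0.1029 1.4454 0.2946]
hang -1 [ 0.5121 -0.196   0.3405] [-0.2139  0.698   0.923   1.4945 -0.3181  1.481  -2.3693]
hang 1 [ 0.5131 -0.1959  0.2805] [0.2678 0.6075 0.0192 1.5554 0.1021 1.3119 0.2827]
hang -1 [ 0.5131 -0.1959  0.2805] [-0.2083  0.7625  0.9063  1.5718 -0.3705  1.3636 -2.3422]
hang 1 [ 0.4938 -0.1967  0.2589] [0.307  0.5399 0.0073 1.7278 0.0655 1.0388 0.3158]
hang -1 [ 0.4938 -0.1967  0.2589] [-0.1972  0.6772  0.8583  1.7437 -0.4418  1.1134 -2.2906]
hang 1 [ 0.4751 -0.1975  0.239 ] [ 0.3665  0.4869 -0.022   1.8935  0.0149  0.7614  0.3764]
hang -1 [ 0.4751 -0.1975  0.239 ] [-0.1532  0.5982  0.787   1.909  -0.552   0.8643 -2.1821]
```

Run:
```python
from h import *
R,p=fr(-81.5,0,[.556,.2556,0])
P,q=tool(R,p,.037,.120,1)
t0=arm.read_time()
arm.movep(P+[0,0,.14],q); t1=arm.read_time()
pose=(arm.read_tool_pos(),arm.read_eef_rot())
im=snapshot('wrist'); cv2.imwrite('pics/w1.png',im)
np.savez('pose1.npz',p=pose[0],q=pose[1])
arm.move_gripper(0.6); print(t0,t1,arm.read_time(),pose, arm.read_ft_force())
for X in([.04,.065,.135],[.04,-.065,.135],[.034,.065,.135],[-.04,.037,.135],[-.04,-.037,.135]): print(X,proj('wrist',p+R@X,pose))
```

```text
0.15 1.575 2.0583 (array([0.5617, 0.2182, 0.314 ]), array([ 0.7052,  0.052 , -0.7051,  0.0524])) [-0.5907  0.151   0.3075]
[0.04, 0.065, 0.135] [320.5822 152.5042]
[0.04, -0.065, 0.135] [320.2863 314.7032]
[0.034, 0.065, 0.135] [312.234  152.5053]
[-0.04, 0.037, 0.135] [212.7557 191.489 ]
[-0.04, -0.037, 0.135] [220.933  283.4887]
```

View pics/w1.png

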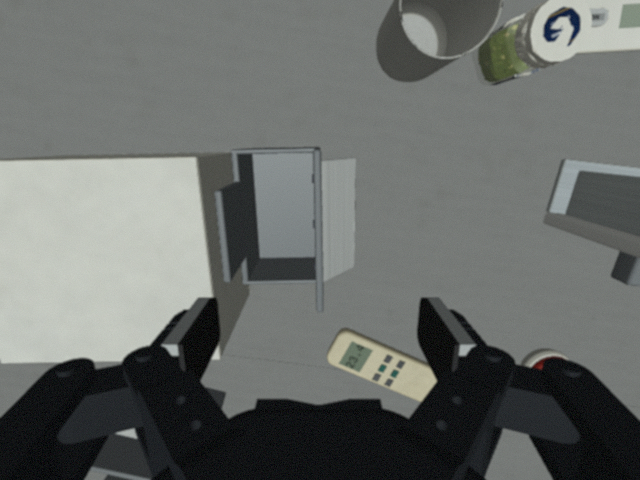

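Run:
```python
from h import *
R,p=fr(-80.9,0,[.556,.2556,0])
P,q=tool(R,p,.037,.1205,1)
arm.movep(P+[0,0,.06],q)
arm.line_to(P,velocity=.1,ori=q); print(arm.read_ft_force())
arm.move_gripper(0.0,effort=80); arm.pause(.2)
print(arm.read_opening(),arm.read_ft_force(),arm.read_time(),arm.read_tool_pos())
```

```text
[ 0.1326 -0.1219 -0.0648]
0.05803084794171824 [ 0.3743 -0.7353  1.9138] 3.9 [0.5621 0.2187 0.1747]
```

Run:
```python
from h import *
P=arm.read_tool_pos(); q=arm.read_eef_rot()
arm.line_to(P+[0,0,.05],velocity=.12); print(arm.read_ft_force(),arm.read_wrist_torque())
arm.line_to(P+[0.0,-.08,.05],velocity=.15)
cv2.imwrite('pics/side2.png',snapshot('side'))
R,p=fr(2.3,0,[.505,.09,0])
P2,q2=tool(R,p,.037,.1205,1)
arm.movep(P2+[0,0,.05],q2)
cv2.imwrite('pics/side3.png',snapshot('side'));cv2.imwrite('pics/scene3.png',snapshot('scene'))
print(arm.read_time(),arm.read_opening(),arm.read_tool_pos(),arm.read_ft_force(),P2)
```

```text
[-0.7483 -0.1777 -3.5528] [-0.1131 -0.0469  0.0112]
6.425 0.05914162589611973 [0.542  0.0922 0.2244] [ 0.1543 -0.3386 -3.1538] [0.542  0.0915 0.1745]
```

View pics/side3.png

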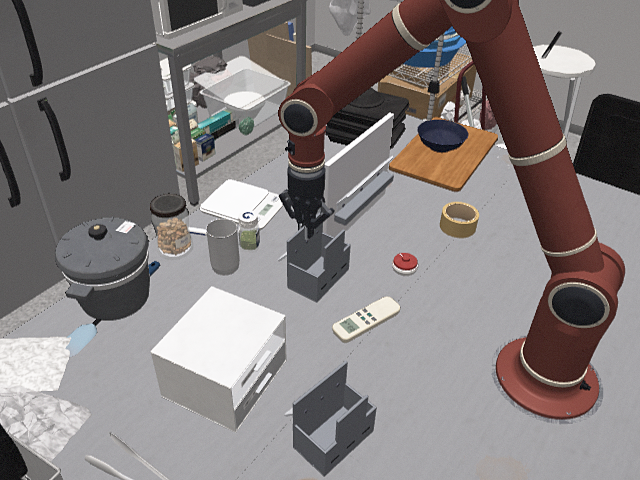

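View pics/scene3.png

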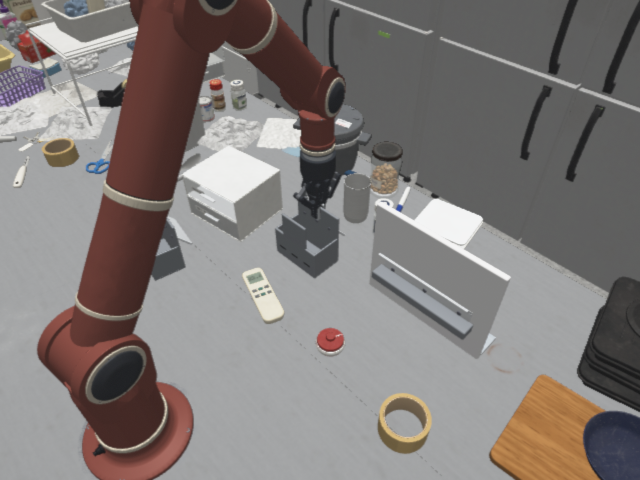

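Run:
```python
from h import *
R,p=fr(2.3,0,[.505,.09,0])
P2,q2=tool(R,p,.037,.1205,1)
arm.line_to(P2+[0,0,.006],velocity=.1)
z=.004
while z>-.004:
    arm.line_to(P2+[0,0,z],velocity=.04); f=arm.read_ft_force()
    print(z,f)
    if f[2]>-.5: break
    z-=.0015
arm.move_gripper(0.5); arm.pause(.2)
arm.line_to(P2+[0,0,.08],velocity=.15)
# look
Pt,qt=tool(R,p,-.037,.11,1)
arm.movep(Pt+[0,0,.14],qt)
pose=(arm.read_tool_pos(),arm.read_eef_rot()); np.savez('pose2.npz',p=pose[0],q=pose[1])
cv2.imwrite('pics/w4.png',snapshot('wrist'))
cv2.imwrite('pics/side4.png',snapshot('side')); cv2.imwrite('pics/scene4.png',snapshot('scene'))
print(arm.read_time(),pose)
for X in([.04,.065,.135],[.04,-.065,.135],[-.04,.037,.135],[-.04,-.037,.135],[-.034,.037,.135],[-.034,-.037,.135]): print(X,proj('wrist',p+R@X,pose),proj('scene',p+R@X),proj('side',p+R@X))
```

```text
0.004 [ 0.4263  0.0689 -3.0095]
0.0025 [-0.8688 -0.2834 -4.2164]
0.001 [ 0.1155  0.2176 -3.5216]
-0.0005 [-0.4087 -0.8693  1.645 ]
9.95 (array([0.4675, 0.0884, 0.3037]), array([ 0.4896,  0.51  , -0.4899,  0.51  ]))
[0.04, 0.065, 0.135] [430.2516 151.502 ] [300.2655 208.3676] [286.9664 258.5601]
[0.04, -0.065, 0.135] [414.8329 320.1674] [339.9351 234.5141] [321.2766 227.4107]
[-0.04, 0.037, 0.135] [314.1296 192.0891] [283.1569 230.0839] [325.7946 266.0406]
[-0.04, -0.037, 0.135] [314.3874 287.7238] [305.6979 246.0728] [344.6826 247.3478]
[-0.034, 0.037, 0.135] [322.5568 192.0967] [285.1155 228.8182] [323.4082 264.9247]
[-0.034, -0.037, 0.135] [322.1399 287.7332] [307.6607 244.7194] [342.3466 246.3075]
```

View pics/w4.png

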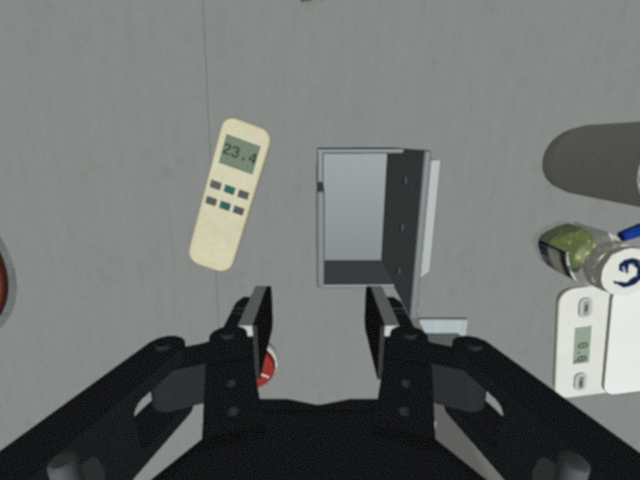

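View pics/side4.png

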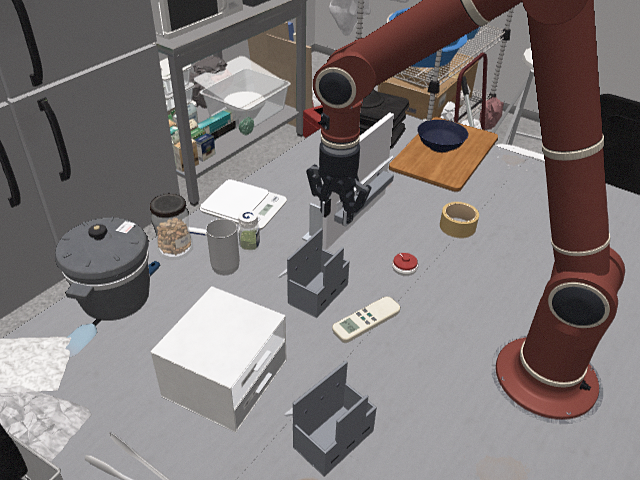

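Run:
```python
from h import *
R,p=fr(2.3,0,[0,0,0]); _,q=tool(R,p,0,0,1)
for P in ([.5,-.11,.42],[.5,-.1,.38]):
    if arm.ik(P,q) is not None: break
arm.movep(P,q); arm.pause(.1)
pose=(arm.read_tool_pos(),arm.read_eef_rot()); np.savez('pose3.npz',p=pose[0],q=pose[1])
cv2.imwrite('pics/w5.png',snapshot('wrist'))
cv2.imwrite('pics/side5.png',snapshot('side'))
print(arm.read_time(),pose)
R0=Rn.from_euler('Z',SY,degrees=True).as_matrix()
for X in([0,.15,.25],[0,-.15,.25],[-.027,.11,.1557],[-.027,-.11,.1557],[-.034,.12,.096],[-.034,-.12,.096],[0,.15,0]): print(X,proj('wrist',S+R0@X,pose))
```

```text
11.075 (array([ 0.5   , -0.1076,  0.4187]), array([ 0.4886,  0.512 , -0.489 ,  0.5099]))
[0, 0.15, 0.25] [437.6558 158.2968]
[0, -0.15, 0.25] [404.5398 486.0557]
[-0.027, 0.11, 0.1557] [374.3267 195.3075]
[-0.027, -0.11, 0.1557] [364.7459 381.7729]
[-0.034, 0.12, 0.096] [360.6296 178.8931]
[-0.034, -0.12, 0.096] [353.5704 357.933 ]
[0, 0.15, 0] [377.6565 150.3505]
```

View pics/w5.png

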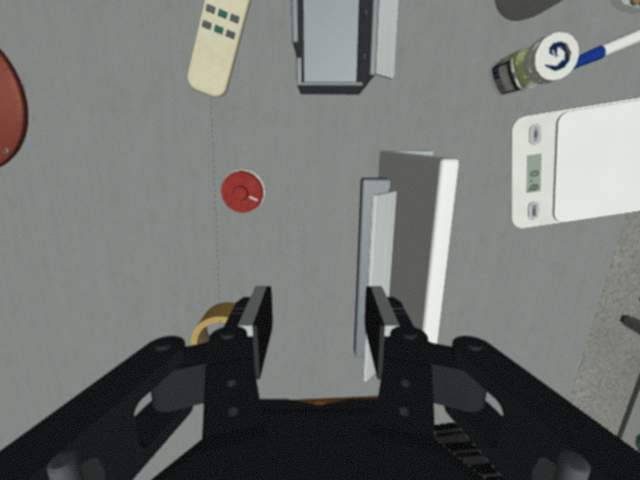

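```bash
cat > tab.py <<'E'
from h import *
GZ=.108
def ht(ex,ez,ti,ey=0.,S=S,SY=SY): 
    return tool(*hang(ex,ez,ti,ey,S,SY),-.037,GZ,1)
E
python3 - <<'E'
from tab import *
for w in((-.06,.235,0),(-.04,.225,20),(-.008,.2,20),(-.008,.145,20),(-.005,.136,20),(-.004,.1345,0),(-.001,.1295,0)):
    P,q=ht(*w); print(w,P,arm.ik(P,q))
R,p=fr(2.3,0,[.505,.09,0]); P,q=tool(R,p,-.037,GZ,1)
arm.movep(P+[0,0,.07],q)
arm.line_to(P,velocity=.12,ori=q); print(arm.read_ft_force())
arm.move_gripper(0.,effort=90); arm.pause(.2)
print(arm.read_opening(),arm.read_ft_force())
P=arm.read_tool_pos()
arm.line_to(P+[0,0,.04],velocity=.1)
print(arm.read_ft_force(),arm.read_opening(),arm.read_time())
cv2.imwrite('pics/side6.png',snapshot('side'));cv2.imwrite('pics/scene6.png',snapshot('scene'))
E
```

```text
(-0.06, 0.235, 0) [ 0.4161 -0.1998  0.3425] [ 0.4219  0.2815 -0.0281  1.8832  0.0094  0.9771  0.4298]
(-0.04, 0.225, 20) [ 0.4795 -0.1973  0.3636] [ 0.3045  0.4829 -0.0118  1.5322  0.1184  1.4587  0.3003]
(-0.008, 0.2, 20) [ 0.5115 -0.196   0.3386] [ 0.2881  0.5518 -0.0134  1.4819  0.1143  1.442   0.2818]
(-0.008, 0.145, 20) [ 0.5115 -0.196   0.2836] [ 0.2858  0.602  -0.0096  1.5559  0.116   1.3185  0.2692]
(-0.005, 0.136, 20) [ 0.5145 -0.1959  0.2746] [ 0.2841  0.6154 -0.0092  1.558   0.1159  1.3032  0.2662]
(-0.004, 0.1345, 0) [ 0.4721 -0.1976  0.242 ] [ 0.3785  0.4793 -0.0361  1.897   0.024   0.7657  0.3694]
(-0.001, 0.1295, 0) [ 0.4751 -0.1975  0.237 ] [ 0.3762  0.4898 -0.0361  1.8954  0.0248  0.7568  0.3665]
[-0.3831  0.3106 -0.3385]
0.058168178258053704 [-0.087  -0.2723  5.7837]
[-0.6682  0.071  -3.8023] 0.056869839178704924 14.0583
```

View pics/side6.png

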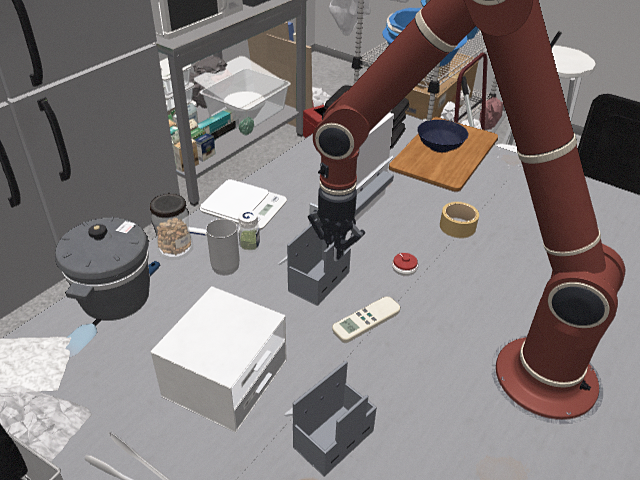

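Run:
```python
from tab import *
P=arm.read_tool_pos(); P0,q0=ht(-.06,.235,0)
arm.line_to([.43,P[1],P0[2]],velocity=.15)
arm.movep(P0,q0)
P1,q1=ht(-.04,.225,20); arm.line_to(P1,velocity=.08,ori=q1)
P2,q2=ht(-.008,.20,20); arm.line_to(P2,velocity=.08,ori=q2)
print(arm.read_time(),arm.read_tool_pos()-P2,(Rn.from_quat(arm.read_eef_rot())*Rn.from_quat(q2).inv()).magnitude(),arm.read_ft_force(),arm.read_opening())
R,p=hang(-.008,.2,20)
for X in([.04,.065,.135],[.04,-.065,.135],[.073,.055,.0545],[.073,-.055,.0545],[-.04,.065,0],[.04,.065,0],[-.04,-.065,0]): print(X,proj('scene',p+R@X),proj('side',p+R@X))
cv2.imwrite('pics/side7.png',snapshot('side'));cv2.imwrite('pics/scene7.png',snapshot('scene'))
crop('pics/side7.png','pics/side7c.png',240,80,200,150,4)
crop('pics/scene7.png','pics/scene7c.png',320,180,200,150,4)
```

```text
18.025 [-0.     -0.0001 -0.0003] 0.0009725463946562362 [ 0.5791 -0.8784 -3.6909] 0.05711103846283288
[0.04, 0.065, 0.135] [408.1712 210.7616] [354.5841 137.327 ]
[0.04, -0.065, 0.135] [466.9265 244.3238] [382.8109 115.1223]
[0.073, 0.055, 0.0545] [408.0443 245.2567] [353.3992 167.2678]
[0.073, -0.055, 0.0545] [454.1747 273.6468] [376.5413 147.7064]
[-0.04, 0.065, 0] [362.86   279.7907] [397.1859 191.3594]
[0.04, 0.065, 0] [386.6789 269.0801] [368.0534 190.1048]
[-0.04, -0.065, 0] [417.6897 318.1747] [422.7496 166.288 ]
```

View pics/side7c.png

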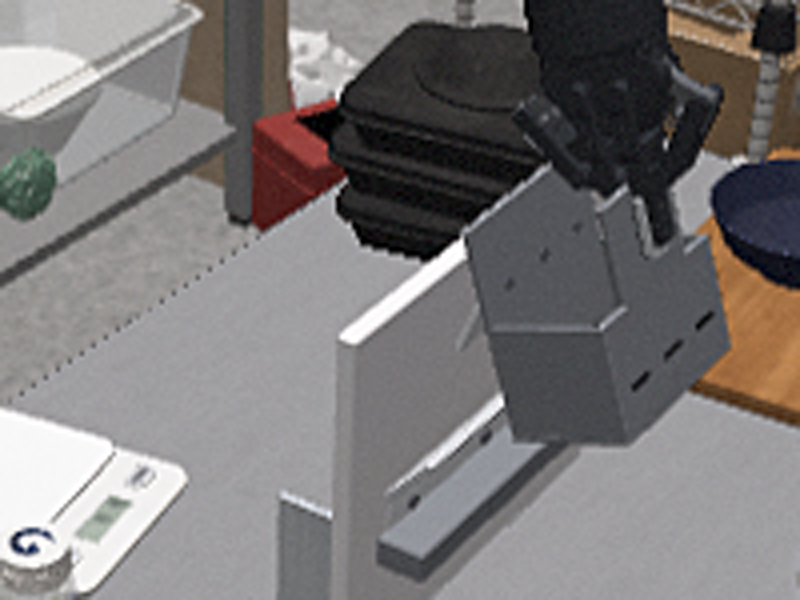

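View pics/scene7c.png

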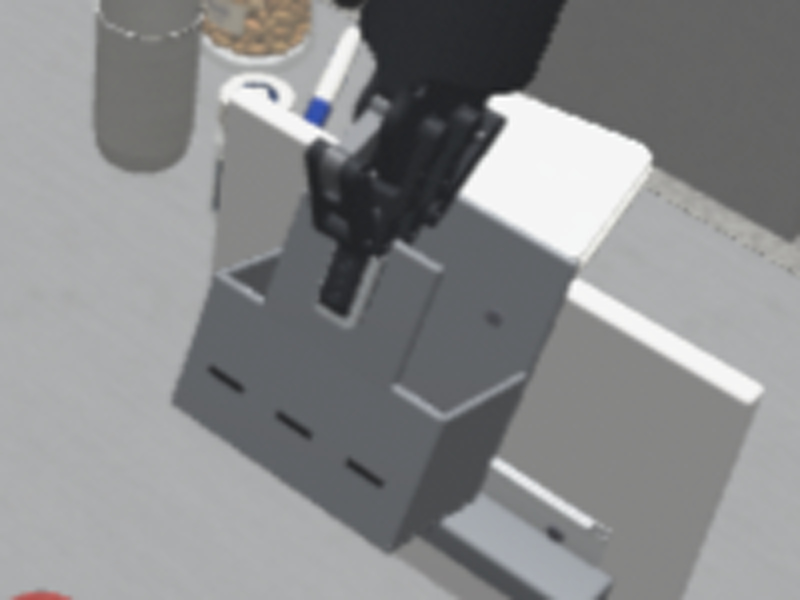

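```bash
cat >> tab.py <<'E'
def step(w,v=.04,lim=12):
    P,q=ht(*w); arm.line_to(P,velocity=v,ori=q); f=arm.read_ft_force()
    print(np.round(np.array(w)*[1000,1000,1],1),f,round(arm.read_time(),2))
    return abs(f[0])<lim and abs(f[2]+3.7)<lim
E
python3 - <<'E'
from tab import *
for w in [(-.008,.17,20),(-.008,.155,20),(-.008,.148,20),(-.007,.142,20),(-.0055,.138,20),(-.0045,.1355,20)]:
    if not step(w): print('stop');break
cv2.imwrite('pics/side8.png',snapshot('side'));cv2.imwrite('pics/scene8.png',snapshot('scene'))
crop('pics/side8.png','pics/side8c.png',270,110,160,120,5)
crop('pics/scene8.png','pics/scene8c.png',320,180,200,150,4)
E
```

```text
[ -8. 170.  20.] [-0.3587  0.5356 -3.2825] 19.02
[ -8. 155.  20.] [-0.6844  0.1499 -3.4246] 19.55
[ -8. 148.  20.] [ 0.1226 -0.6242 -3.6492] 19.88
[ -7. 142.  20.] [-1.0506 -0.2418 -2.9012] 20.18
[ -5.5 138.   20. ] [-0.3221 -0.2216 -2.4177] 20.43
[ -4.5 135.5  20. ] [-0.004   0.7499 -3.3115] 20.68
```

View pics/side8c.png

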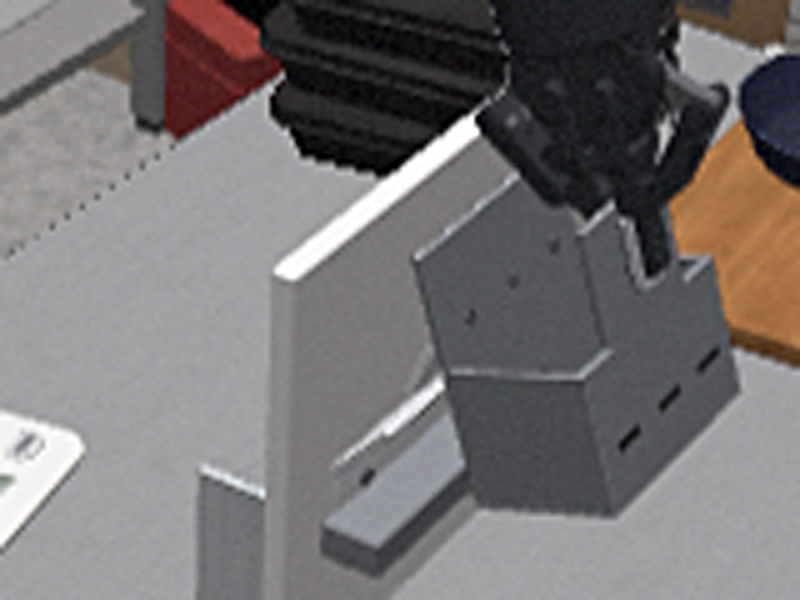

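Run:
```python
from tab import *
ok=True
for w in [(-.004,.1345,16),(-.004,.1345,12),(-.004,.1345,8),(-.004,.1345,4),(-.004,.1345,0)]:
    ok=step(w,v=.04)
    if not ok: print('stop');break
cv2.imwrite('pics/side9.png',snapshot('side'));cv2.imwrite('pics/scene9.png',snapshot('scene'))
crop('pics/side9.png','pics/side9c.png',270,110,160,120,5)
crop('pics/scene9.png','pics/scene9c.png',320,180,200,150,4)
```

```text
[ -4.  134.5  16. ] [ 0.9632 -0.2358 -2.4082] 21.2
[ -4.  134.5  12. ] [ 1.3718 -0.1963 -2.5779] 21.62
[ -4.  134.5   8. ] [ 0.9377  0.1231 -2.1749] 22.03
[ -4.  134.5   4. ] [ 1.5442 -0.192  -1.2839] 22.45
[ -4.  134.5   0. ] [ 0.3843 -0.2414 -2.6014] 22.87
```

View pics/side9c.png

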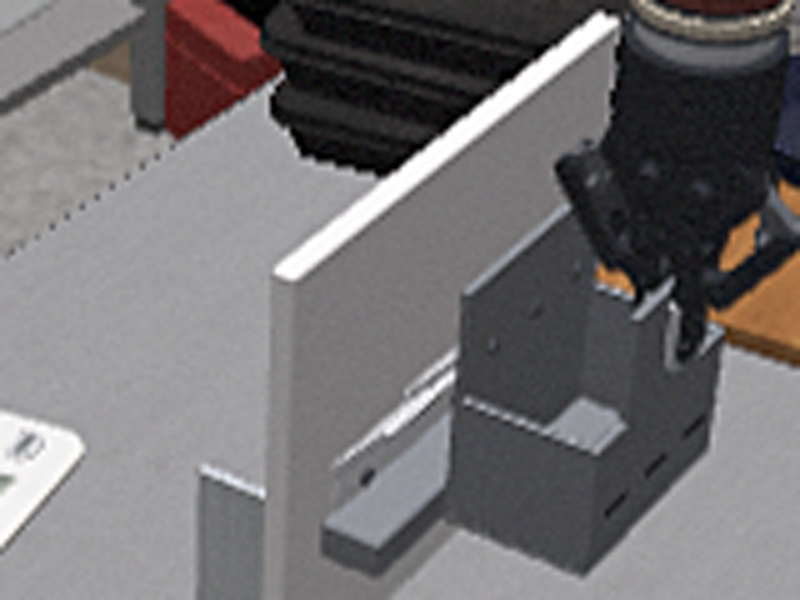

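View pics/scene9c.png

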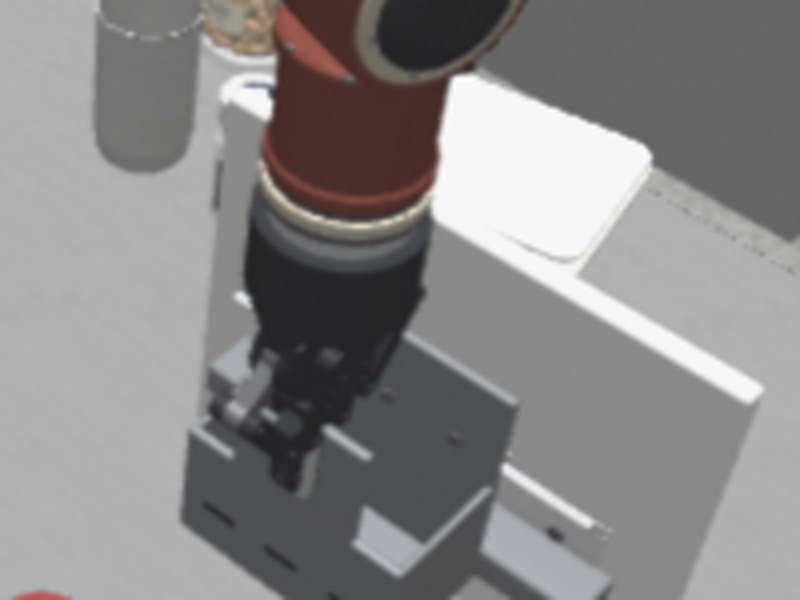

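Run:
```python
from tab import *
for k in range(1,9):
    if not step((-.004+.0005*k*1.0,.1345-.0007*k,0),v=.02,lim=11): print('stop');break
```

```text
[ -3.5 133.8   0. ] [ 1.9249  0.4765 -2.1652] 23.22
[ -3.  133.1   0. ] [ 1.478   0.5308 -1.9091] 23.47
[ -2.5 132.4   0. ] [ 1.8335  0.5519 -0.2718] 23.72
[ -2.  131.7   0. ] [ 2.1035 -0.1508 -0.0332] 23.97
[ -1.5 131.    0. ] [ 2.6652 -0.3813 -0.574 ] 24.22
[ -1.  130.3   0. ] [2.1151 0.047  3.0974] 24.47
[ -0.5 129.6   0. ] [-1.4259  0.7998  8.9374] 24.72
stop
```

Run:
```python
from tab import *
arm.move_gripper(0.35); arm.pause(.3)
P=arm.read_tool_pos(); print(arm.read_opening(),arm.read_ft_force(),P)
arm.line_to(P+[0,0,.1],velocity=.12)
arm.line_to(P+[-.0,.06,.12],velocity=.12)
arm.pause(.2)
pose=(arm.read_tool_pos(),arm.read_eef_rot())
R,p=hang(-.001,.1295,0)
print(p, S+Rn.from_euler('Z',SY,degrees=True).as_matrix()@[-.074,0,.075])
for X in([.04,.065,.135],[.04,-.065,.135],[-.04,.065,0],[.04,.065,0],[-.04,-.065,0],[-.04,.065,.075],[-.04,.037,.135],[-.04,-.037,.135]): print(X,proj('scene',p+R@X),proj('side',p+R@X),proj('wrist',p+R@X,pose))
cv2.imwrite('pics/wrist10.png',snapshot('wrist'))
cv2.imwrite('pics/side10.png',snapshot('side'));cv2.imwrite('pics/scene10.png',snapshot('scene'))
crop('pics/side10.png','pics/side10c.png',320,130,130,98,6)
crop('pics/scene10.png','pics/scene10c.png',340,220,140,105,5.7)
print(arm.read_time())
```

```text
0.35353476803125017 [ 0.4835 -1.2747 -0.1053] [ 0.4755 -0.1974  0.237 ]
[ 0.5121 -0.196   0.075 ] [ 0.5121 -0.196   0.075 ]
[0.04, 0.065, 0.135] [396.5357 245.6829] [360.88   169.1242] [427.7679 242.7433]
[0.04, -0.065, 0.135] [451.7299 280.1892] [388.0095 145.737 ] [412.7815 401.6593]
[-0.04, 0.065, 0] [365.8606 310.8626] [385.5461 226.805 ] [312.691 206.196]
[0.04, 0.065, 0] [390.148  290.1166] [357.3366 215.1004] [388.2039 206.1135]
[-0.04, -0.065, 0] [415.9005 347.8534] [410.4268 201.1115] [313.3628 316.1372]
[-0.04, 0.065, 0.075] [368.1051 287.3254] [388.4567 201.7461] [311.1429 222.4423]
[-0.04, 0.037, 0.135] [381.4249 274.2654] [396.7996 174.9138] [309.558  281.2292]
[-0.04, -0.037, 0.135] [413.1399 295.6899] [411.6105 160.9402] [310.4009 371.2811]
27.3833
```

View pics/side10c.png

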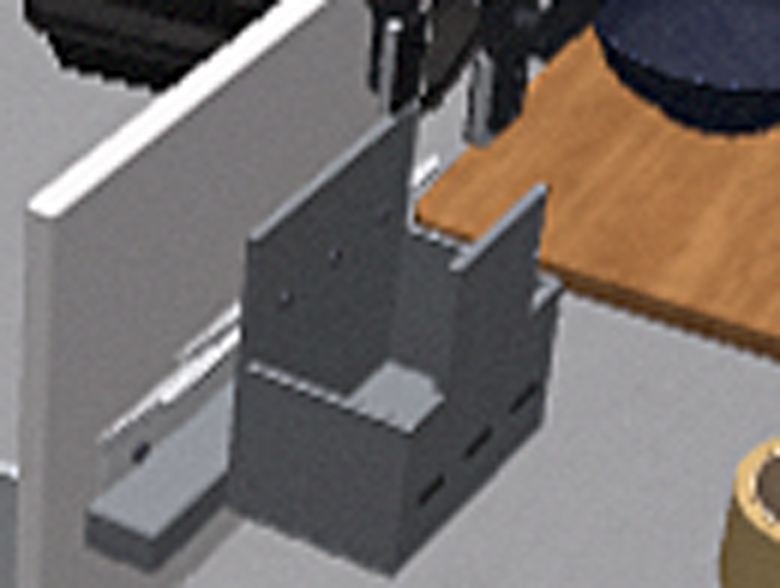

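View pics/scene10c.png

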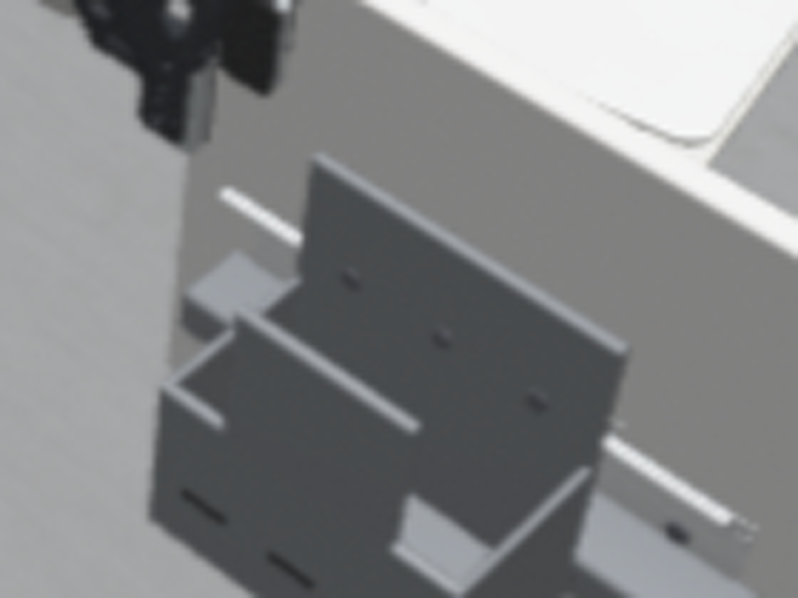

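View pics/wrist10.png

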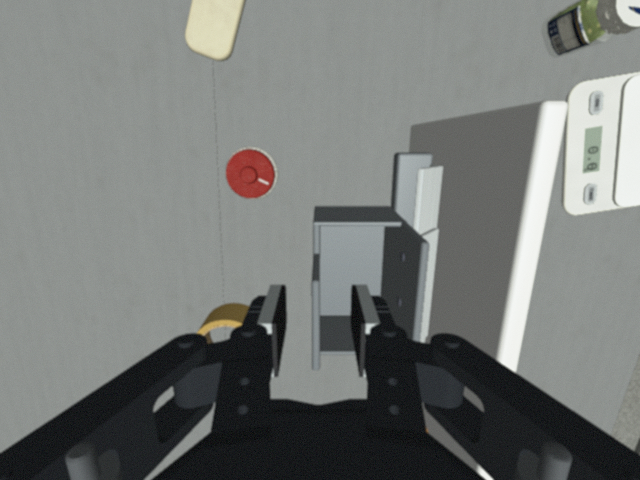

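Run:
```python
from tab import *
R,p=hang(-.001,.1295,0)
arm.move_gripper(0.,effort=40)
P,q=tool(R,p,.037,.135,1,dx=.073)
print(arm.ik(P,q) is not None)
arm.movep(P+[0,0,.03],q)
f0=arm.read_ft_force()
arm.line_to(P+[0,0,.006],velocity=.06)
for i in range(24):
    arm.line_to(P+[0,0,.005-.0006*i],velocity=.03); f=arm.read_ft_force()-f0
    print(round((.005-.0006*i)*1e3,1),f)
    if f[2]>9: break
print(arm.read_tool_pos()-P)
arm.line_to(P+[0,0,.05],velocity=.1); print(arm.read_time())
```

```text
True
5.0 [-0.4009 -0.3593 -0.4354]
4.4 [ 0.2812 -1.2595 -0.2165]
3.8 [-0.5429  0.4097 -1.1374]
3.2 [ 0.1768 -1.5014 -0.8587]
2.6 [ 0.2172  0.2041 -0.8918]
2.0 [-0.4843 -0.643  -0.5571]
1.4 [-0.4755  0.3643 -0.8623]
0.8 [-0.0165 -0.2055 -1.1399]
0.2 [-0.6429  0.3049 -0.1268]
-0.4 [ 0.979  -0.5149  3.0441]
-1.0 [-0.0554 -0.3305  4.4773]
-1.6 [-1.2091  0.2682  6.1068]
-2.2 [-1.0586  0.6353  9.9456]
[ 0.0005 -0.     -0.0001]
32.7417
```

Run:
```python
from tab import *
P=arm.read_tool_pos()
arm.line_to(P+[-.08,.12,.1],velocity=.2); arm.pause(.3)
cv2.imwrite('pics/side11.png',snapshot('side'));cv2.imwrite('pics/scene11.png',snapshot('scene'))
a=np.hstack([cv2.imread('pics/side11.png')[100:340,180:500],cv2.imread('pics/scene11.png')[150:390,230:550]])
cv2.imwrite('pics/fin.png',cv2.resize(a,(800,300)))
crop('pics/side11.png','pics/side11c.png',320,130,130,98,6)
print(arm.read_time())
```

```text
34.1667
```

View pics/fin.png

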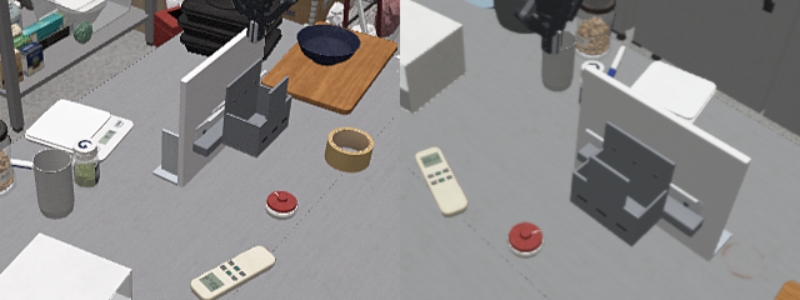

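View pics/side11c.png

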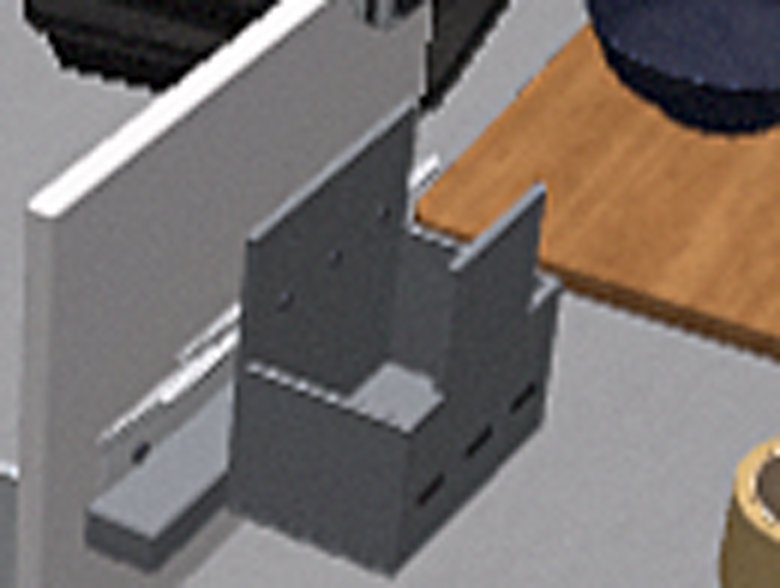

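The pocket hangs upright and steady near the middle of the cleat. It did not move between the last two pictures, the bystanders are where they were, and the gripper is clear.

```bash
python3 -c "
from station import ticket; print(ticket.finish_job())"
```

```text
the job is handed in; nothing more can be done
None
```

The pocket is hung on the cleat, released, and the job was handed in about 34 s into the 64 s.

**What I did:**
- I pinched the pocket by its back edge and lifted it away from the drawer unit. I stood it upright at about (0.505, 0.09) and let go.
- I took it again by the front tab, tipped it 20° towards the panel, and lowered the strip about 20 mm below the cleat's lip with the foot still swung out.
- I then rotated it upright, slid it home and let go.

**Last checks:**
- **Height:** with closed fingertips I pressed the back edge with about 10 N. It met the edge within about 0.5 mm of the fully-home height and did not sink.
- **Position:** the side and wrist views agree with the fully-home pose to about 1–2 pixels, near the cleat's middle. The pocket looked the same before and after pressing.
- **Disagreement:** in the scene camera the pocket's top edge sits 1–2 pixels from where I predicted. The panel's own top was off in that camera too, so I put this down to its calibration.
- **Not checked directly:** I judged that the back rests on the spacer bar from the pictures and the matching pose. I did not measure that contact.
- **Other things:** the bystanders in view look unmoved, and all the wrist-force readings I took stayed at about 10 N or less.

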